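Brace the jar and unscrew its tight cap

ROBOT

A 6-joint arm with a two-finger parallel gripper is mounted at the origin on the work surface. World frame = base frame: x ahead of the robot, y to its left, z up, the work surface at z = 0. Lengths are in mm, angles in rad, forces in N, time in s.
With the tool pointing down it reaches from about 400 to 825 mm from the base axis. Payload 7 kg.
Tool frame: the origin (TCP) lies on the mounting face of the last link; the fingertips stand tips_ahead ahead of it and the grasp point (between the pads) lies 155 mm ahead of it (tips_ahead is the distance from the TCP to the fingertips, in mm); z points along the fingers, y is the direction in which the jaws open and shut (so a half turn about z gives the same grasp; the last joint's range is limited). The gripper opens to 85 mm and grips with 20 to 120 N. Pads are 22 mm wide; open, the fingers measure 114 mm over their backs; the gripper's body (76 mm by 85 mm) begins 54 mm behind the grasp point. The pads swing forward as they close: fully open they stand 13 mm farther back than shut.
Start: joints at [-0.942, 0.359, 0.012, 0, -1.224, -0.288], TCP at [225.586, -636.166, 404.702] pointing down, gripper open.
Joint ranges: [-3.07, 3.07], [-1.43, 2.12], [-1.02, 1.25], [-3.03, 1.67], [-3.05, -0], [-3.03, 3.03]. Speed limits (rad/s): [2.39, 2.39, 3.01, 3.14, 3.14, 3.14].

INTERFACE

Orientations are given as a unit quaternion [w, x, y, z].
In Python, from cell import observe, camera, calibration, hand_in, find_in, regions_of, landmark_of, tips_ahead gives the robot as it stands.
- The arm moves only by the tool arm_command, never from a script. Its argument "increments" is a list of rows, each a list of 4 numbers: the shift along the tool's x, y, z in m, then the turn about the tool's z in degrees. In form: [[dx, dy, dz, yaw], ...]. A call has 1 to 8 rows; each row shifts and turns the commanded pose from where the row before left it, along the tool's axes as they then stand; what a row does not reach is not made up. A row lasts 1/12 s, in which the tool goes at most 41.7 mm and 7.16 degrees, less where a joint would pass 70% of its speed; a pose out of reach is approached as far as the arm can. A call with a gripper value outside its range is refused whole. "jaw" is the gripper's target within -1 to 1 (shut at 1, half-way at 0, fully open at -1), set as the call begins (left out, the last holds). The fingers move at their own pace and stop on an object; "force" is the grip in N (left out, the last holds). Time passes only in rows, so rows that do not move let the fingers close. It gives the time, the measured TCP pose, the force and the opening at its end, in the units of the state.
- observe(): the state, without advancing time (a new reading comes with each control period).
- camera(name): name is "side" or "top"; returns the picture (400x640x3 uint8, blue, green, red); there is no depth.
- calibration(name): a dict with "fx", "fy", "cx", "cy" (pixels), "k1" (the pictures are not rectified: a ray, as slopes to the right and down, at radius r is drawn at 1 + k1 r^2 times it, then the intrinsics apply), "origin" and "orientation" of the camera in the world. Camera axes: x right, y down, z forward; pixel columns grow to the right and rows downward; lengths in mm; the calibration is good to about 2 mm. A picture is of the moment at which its call begins. calibration takes no time and is no camera call.
- hand_in(): hands the job in, once; it reports no verdict.
Trained networks look in the newest picture that a camera, given by its name, has taken for a name from the list of things; names that differ only in an ending like _2 or _b are one class to them, and where a whole thing is asked for, a point or a joint stands for the part that bears it (a point fixed in the world has none). Each returns a list of dicts, best first, with "score" (0 to 1); they miss things now and then, are a little off and sometimes report something else, mostly with a low value. They report only what shows in the picture. A call takes as long as a camera call. They do not tell look-alikes from the thing itself.
- find_in(camera, target): "centre" ([column, row] as shares, 0 to 1, of the picture: columns of its width, rows of its height, amid what is visible of it).
- regions_of(camera, target): "pixels" (400x640 bool, what is visible of it) and "centre" ([column, row] as shares, 0 to 1, of the picture: columns of its width, rows of its height, amid what is visible of it).
- landmark_of(camera, target): "centre" ([column, row] as shares, 0 to 1, of the picture: columns of its width, rows of its height: a listed point, or the origin of a listed thing).
The state is a dict: "time_s": time; "joint_positions": joint angles; "joint_velocities": joint speeds; "tau": joint torques, N m; "eef_pos": TCP position; "tcp_rot": TCP orientation; "force": force on the tool from outside, world axes, zero at the start; "wrist_torque": the same for the moment, N m; "width": opening from 0.0 (shut) to 1.0 (fully open).
Only numpy, scipy, OpenCV 4.12 (cv2) and the standard library are available. Lean on these libraries where they do the work, as an engineer would, in place of code of your own. Each camera call takes 0.05 s, during which the arm holds its last target. There are 200 camera calls.

TASK

Set the square jar upright, right down in the square recess of the jar brace (do not let it drop), so that it cannot turn, then unscrew its tight cap anticlockwise until the threads let go. Lift the cap off and finish while still holding it, level and centred, a centimetre or two above the mouth of the jar, with the jar left standing in the brace; leave the other things on the shelf where they are.

Things in the scene. Friction and masses are not known exactly. Their poses are not given: they have to be found in the camera images.
- jar: Clear square glass jar of dark red plums, 0.3 kg, loose, closed by its cap; on the bare shelf it would turn with the cap. Origin: centre of its underside; x, y square to its sides. Body 58 x 58 mm, 68 mm high; above it a round neck, 39 mm in diameter, rim 83 mm above the underside. It may stand in the brace in any of its four square positions.
- jar_mouth (a point): Centre of the jar's mouth, at the height of its rim, 83 mm above the jar's underside.
- cap: Round steel screw cap of the square jar, 75 g, 61 mm in diameter, 28 mm high. Origin: centre of its lower edge, which on the tight jar is 72 mm above the jar's underside and 4 mm above its shoulder: fingertips down to 27 mm below the cap's top clear the shoulder. The jar can be lifted by it (40 N grip is good). Fully tight when its yaw equals the jar's; it starts up to 0.25 rad looser.
- cap_top (a point): Centre of the cap's flat top, 28 mm above its lower edge. Turned anticlockwise from above (yaw growing), the cap climbs 3 mm in 1.83 rad (105 deg) from fully tight; there the threads let go, it springs up about 2 mm more and lifts straight off. At about 2.4 rad (138 deg) it meets a stop. A sprung seal (about 20 N when tight) makes it stiff, 0.1 to 0.3 N m, and it stays as left between grasps.
- cap_rib (a point): End, on the cap's +x side, of the raised rib (40 x 6 mm, 4 mm high) that lies across the cap's top along its x axis and shows how far it is turned: 20 mm from the cap's axis, 32 mm above its lower edge. With the cap fully tight the rib is square to the jar's sides.
- brace: Grey resin jar brace fixed to the shelf: block 96 x 96 mm, 24 mm high. Origin: centre of its underside; x, y square to its sides. Its square recess is 64 x 64 mm, open above, floor 4 mm above the shelf (where a seated jar's underside is); the top 6 mm of its walls slope out at 45 degrees as a lead-in, 76 mm wide at the top. The jar turns in it about 0.1 rad before the walls hold it.
- canister: Bystander: round glass jar with a steel lid, 64 mm in diameter, 95 mm high. Origin: centre of its underside.
- saucer_low: Bystander: white saucer, 112 mm in diameter, the lower of two stacked. Origin: centre of its underside.
- saucer_top: Bystander: the upper saucer, 10 mm above the lower one; top of the stack about 23 mm. Origin: centre of its underside.
- strainer: Bystander: stainless tea strainer cup, 68 mm in diameter, 55 mm high. Origin: centre of its underside.
- lunch_box: Bystander: closed teal lunch box with white latches, 114 x 183 mm (long side along its y), 56 mm high. Origin: centre of its underside.
- tap_light: Bystander: round white battery tap light with a small toggle, 90 mm in diameter, 26 mm high (36 mm at the toggle). Origin: centre of its underside.
- mug: Bystander: ceramic mug, 76 mm in diameter, 85 mm high, handle on its +y side. Origin: centre of its underside.
Not all that is in view belongs to the job. What is shaped like the cap but green or turquoise is not meant. Of the things that look like the brace, take the one that is farthest from the robot's base at the start.

How it is judged:
By the outcome, as a careful person would: the job done as asked, in the order asked, and still so for the second after the job is handed in, while the arm keeps its last pose, push and grip.
It also fails if it takes over 54 s, if anything falls off the work surface, if the arm or the gripper's body presses on something with over 40 N, if the wrist force passes 120 N, or if a joint passes its speed limit or range.

## Working session

There is one attempt and no reset: what is moved stays moved. The work goes in short steps, Python scripts to look and compute and a tool call to move; the robot and the scene stay as the last step left them, time stands still between calls to the robot, and variables do not carry over. Pictures are saved under pics/ and viewed, about 8 in all and at most 12, crops included, and the job is handed in when it is done.

Besides the shell and the picture viewer there is one more tool, called as a command line: name --pt "numbers of a row" for each row, then --argument value for the rest. arm_command: Moves the arm, as the interface text tells. Its arguments: {"type":"object","properties":{"increments":{"type":"array"},"jaw":{"type":"number"},"force":{"type":"number"}},"required":["increments"]}

```bash
mkdir -p pics
cat > h.py <<'E'
import numpy as np, cv2
from cell import *
from scipy.spatial.transform import Rotation as R
def rot(q): return R.from_quat([q[1],q[2],q[3],q[0]])
def ray(cam,px):
    c=calibration(cam); K=np.array([[c['fx'],0,c['cx']],[0,c['fy'],c['cy']],[0,0,1.]])
    u=cv2.undistortPoints(np.array([[px]],float),K,np.array([c['k1'],0,0,0,0]))[0,0]
    return np.array(c['origin'],float), rot(c['orientation']).apply([u[0],u[1],1])
def at_z(cam,px,z):
    o,d=ray(cam,px); return o+d*(z-o[2])/d[2]
def proj(cam,p):
    c=calibration(cam); q=rot(c['orientation']).inv().apply(np.array(p,float)-c['origin'])
    s=q[:2]/q[2]; s=s*(1+c['k1']*s@s); return s*[c['fx'],c['fy']]+[c['cx'],c['cy']]
def px(r): return np.array(r['centre'])*[640,400]
E
python3 - <<'E'
from h import *
s=observe(); print(s, tips_ahead() if callable(tips_ahead) else tips_ahead)
for c in('side','top'):
    print(calibration(c)); cv2.imwrite(f'pics/{c}0.png',camera(c))
    for t in('jar','cap','cap_top','cap_rib','jar_mouth','brace'):
        for r in landmark_of(c,t):
            if r['score']>.2: print(c,t,px(r).round(1),round(r['score'],2))
E
```

```text
{'time_s': 0.0, 'joint_positions': array([-9.41927332e-01,  3.59364577e-01,  1.10510087e-02, -3.71478925e-04,
       -1.22411303e+00, -2.88100212e-01]), 'joint_velocities': array([-4.14207615e-04,  2.37980273e-04,  9.88673725e-04,  2.35389972e-03,
       -1.02259907e-03,  4.70386789e-06]), 'tau': array([ 6.06366575e-04, -5.83318841e+01,  2.93413353e+01,  6.93676293e+00,
       -6.04977569e-03,  4.46134905e-06]), 'eef_pos': array([ 225.52296357, -635.99058694,  403.77061812]), 'tcp_rot': array([-2.04169504e-04, -1.69498791e-01,  9.85530043e-01,  8.08245383e-04]), 'force': array([ 0.08418232,  0.27928168, -0.03519324]), 'wrist_torque': array([-0.0182819 , -0.02281663, -0.04114055]), 'width': 0.9979724069564768} 173.4
{'fx': 455.055749572461, 'fy': 455.055749572461, 'cx': 321.6880339355535, 'cy': 193.10950300831163, 'k1': -0.02273709933959353, 'origin': array([1186.81990556,  719.66432407,  982.77225648]), 'orientation': array([-0.15848074,  0.35092124,  0.83935937, -0.38368475])}
side jar [369.9 246.4] 0.62
side cap [406.9 265. ] 0.88
side cap [371.4 229. ] 0.77
side cap [384.6 225.9] 
[... 352 characters left out ...]
99.26501941619057, 'fy': 499.26501941619057, 'cx': 319.1605649440567, 'cy': 202.5988555906818, 'k1': 0.007834970102109463, 'origin': array([ 311.89724453,  -10.31576799, 1558.27182121]), 'orientation': array([ 0.04352659, -0.70206246,  0.71003843, -0.03254467])}
top jar [265.4 214.5] 0.6
top cap [264.5 211.9] 0.71
top cap [276.6 246. ] 0.71
top cap [436.6 135. ] 0.6
top cap [230.4 219.3] 0.59
top cap_top [277.8 245.6] 0.81
top cap_top [227.3 214.3] 0.71
top cap_top [260.7 210.6] 0.68
top cap_rib [259.5 205.3] 0.82
top cap_rib [275.3 248.9] 0.82
top cap_rib [227.3 213.7] 0.75
top jar_mouth [259.4 208.7] 0.5
top brace [424.  290.4] 0.88
top brace [384.  248.7] 0.86
top brace [367.8 189.6] 0.76
```

View pics/side0.png

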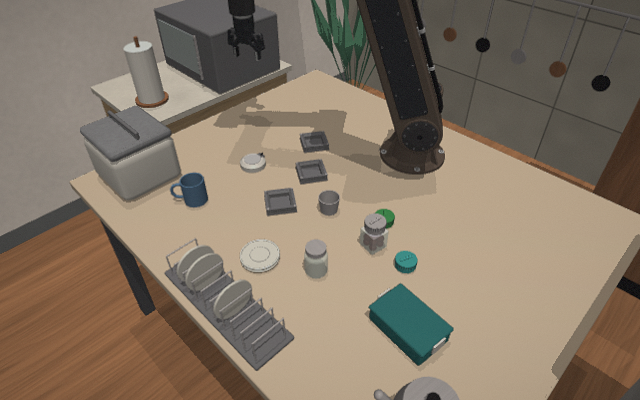

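View pics/top0.png

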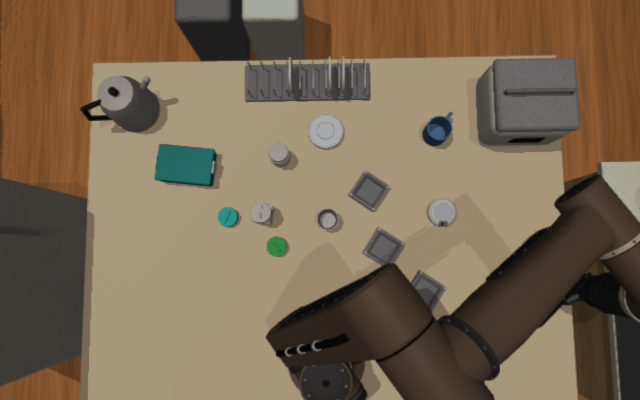

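The side view shows the square jar with its steel cap at (374,232). The lookalikes are a green cap at (385,217) and a turquoise one at (406,261). The brace candidates in the top view are (370,190), (384,248) and (424,290). The base is at about (326,382), so (370,190) looks farthest. I'll confirm that with numbers and one crop.

Run:
```python
from h import *
for p in([370,190],[384,248],[424,290]): 
    b=at_z('top',p,24);print('brace',b.round(1),np.hypot(*b[:2]).round())
for c in('side','top'):
    im=camera(c)
    for t,z in(('brace',24),('cap',100)):
        for r in regions_of(c,t):
            if r['score']<.3: continue
            m=r['pixels'].astype(np.uint8); cs=max(cv2.findContours(m,0,2)[0],key=cv2.contourArea)
            W=np.array([at_z(c,q[0],z)[:2] for q in cs],np.float32)
            print(c,t,round(r['score'],2),px(r).round(1),cv2.minAreaRect(W),at_z(c,px(r),z).round(1))
    for t,z in(('cap_top',100),('cap_rib',104),('brace',0),('jar',0),('jar_mouth',83)):
        for r in landmark_of(c,t):
            if r['score']>.3: print(c,t,round(r['score'],2),px(r).round(1),at_z(c,px(r),z)[:2].round(1))
    if c=='top': a=cv2.resize(im[160:280,205:325],(480,480),interpolation=2);b=im[150:250,320:400]
    else: s=cv2.resize(im[185:285,330:430],(400,400),interpolation=2)
b=cv2.resize(b,(320,400),interpolation=2)
o=np.zeros((480,800,3),np.uint8)
a=cv2.resize(a,(400,400));o[:400,:400]=a;o[:400,400:]=s
cv2.imwrite('pics/c1.png',o)
```

```text
brace [ 515.1 -145.1   24. ] 535.0
brace [ 335.9 -183.9   24. ] 383.0
brace [ 208.3 -301.4   24. ] 366.0
side brace 0.91 [317.6 140.9] ((218.0267791748047, -284.27984619140625), (132.7140655517578, 98.38859558105469), 57.00286865234375) [ 204.4 -278.3   24. ]
side brace 0.68 [313.2 172.4] ((347.90008544921875, -166.7708740234375), (123.67985534667969, 98.06140899658203), 57.06438064575195) [ 347.6 -155.9   24. ]
side brace 0.65 [279.  200.9] ((524.4435424804688, -126.34577941894531), (121.73303985595703, 97.5765151977539), 54.32574462890625) [ 524.7 -129.7   24. ]
side cap 0.78 [387.  219.5] ((410.8012390136719, 205.04959106445312), (74.24668884277344, 40.504234313964844), 64.87865447998047) [418.  209.7 100. ]
side cap 0.7 [255.6 268.9] ((788.74462890625, 90.73456573486328), (9.500391006469727, 27.656005859375), 44.637935638427734) [785.3  86.9 100. ]
side cap 0.69 [404.1 259.8] ((505.25750732421875, 338.78228759765625), (74.55925750732422, 53.0753059387207), 37.81186294555664) [502.6 332.1 100. ]
side cap 0.62 [373.6 224.8] ((455.5989074707031, 197.98655700683594), (83.005523681640
[... 1342 characters left out ...]
 [427.9 275.9 100. ]
top cap 0.59 [262.9 211.9] ((445.40460205078125, 184.18603515625), (61.83515548706055, 62.11005783081055), 89.99839782714844) [444.1 177.1 100. ]
top cap_top 0.77 [261.2 210.1] [449.6 182.2]
top cap_top 0.77 [227.9 214.8] [436.8 280.1]
top cap_top 0.56 [274.8 247.7] [339.1 142.1]
top cap_rib 0.86 [228.  211.7] [445.6 279. ]
top cap_rib 0.85 [260.3 205.4] [463.  184.3]
top cap_rib 0.72 [279.8 249.4] [333.9 127.2]
top cap_rib 0.33 [190.  163.8] [589.6 393.3]
top brace 0.78 [424.9 291.5] [ 202.1 -308.5]
top brace 0.62 [380.1 247.8] [ 337.1 -174.6]
top brace 0.6 [370.2 186. ] [ 531. -148.]
top jar 0.49 [264.4 218.7] [431.8 185.3]
top jar_mouth 0.5 [262.8 210.5] [449.9 179.6]
```

View pics/c1.png

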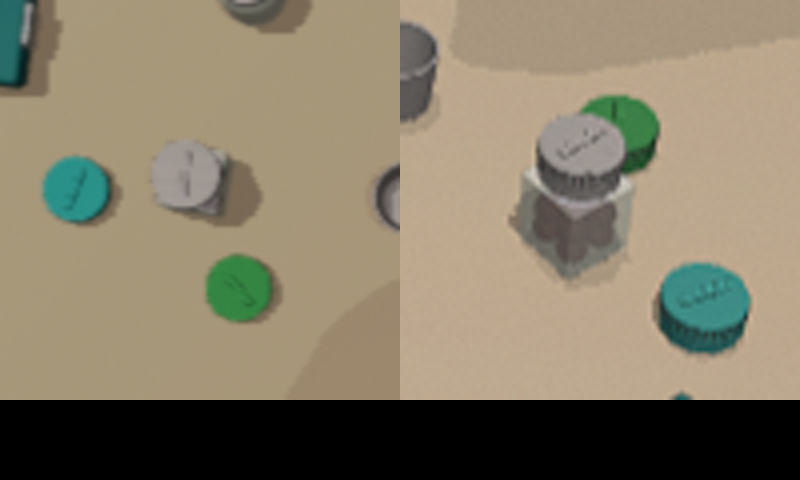

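The crop confirms the steel-capped square jar, upright at top-view (262,211), as the target; the green and turquoise caps are decoys. The brace is the one at (514,-141), 535 mm from the base. The other two are at 383 and 366 mm. Next I'll fit the poses by silhouette.

```bash
cat >> h.py <<'E'
from scipy.optimize import minimize
def box(w,z0,z1): return np.array([[a*w/2,b*w/2,z] for a in(-1,1) for b in(-1,1) for z in(z0,z1)])
def cyl(r,z0,z1): t=np.linspace(0,2*np.pi,24); return np.array([[r*np.cos(a),r*np.sin(a),z] for a in t for z in(z0,z1)])
S=4
def sil(c,parts,p,z=0):
    m=np.zeros((400*S,640*S),np.uint8); Rz=R.from_euler('z',p[2]).as_matrix()
    for q in parts:
        P=np.array([proj(c,Rz@v+[p[0],p[1],z]) for v in q])
        cv2.fillConvexPoly(m,cv2.convexHull(np.round((P+.5)*S-.5).astype(np.int32)),1)
    return m
def fit(target,parts,p0,yaws,z=0,cams=('side','top')):
    M={}
    for c in cams:
        camera(c); g=proj(c,[p0[0],p0[1],z+40]); rs=[r for r in regions_of(c,target) if np.linalg.norm(px(r)-g)<25]
        if rs: M[c]=cv2.resize(rs[0]['pixels'].astype(np.uint8),None,fx=S,fy=S,interpolation=0)
    def f(p):
        e=0
        for c,m in M.items():
            s=sil(c,parts,[p[0],p[1],p[2]/100],z); e+=1-(s&m).sum()/(s|m).sum()
        return e/len(M)
    best=min((minimize(f,[p0[0],p0[1],y*100],method='Nelder-Mead',options=dict(initial_simplex=[[p0[0],p0[1],y*100],[p0[0]+8,p0[1],y*100],[p0[0],p0[1]+8,y*100],[p0[0],p0[1],y*100+15]],maxiter=60)) for y in yaws),key=lambda r:r.fun)
    print(target,list(M),'x,y',best.x[:2].round(1),'yaw deg',np.degrees(best.x[2]/100).round(1),'err',round(best.fun,3))
    return best.x
E
python3 - <<'E'
from h import *
J=[box(58,0,68),cyl(30.5,72,100)]
B=[box(96,0,24)]
for cams in(('side','top'),('top',),('side',)):
    fit('jar',J,[446,185],[-.4,0,.4,.75],cams=cams); fit('brace',B,[514,-141],[-.9,-.6,-.2,.3],cams=cams)
for a,b in((359.3,240.5),(373,254)),((373,254),(385.5,247)):
    d=at_z('side',b if 0 else (a,b),0)
    print(d.round(1))
E
```

```text
Traceback (most recent call last):
  File "h.py", line 35, in fit
    best=min((minimize(f,[p0[0],p0[1],y*100],method='Nelder-Mead',options=dict(initial_simplex=[[p0[0],p0[1],y*100],[p0[0]+8,p0[1],y*100],[p0[0],p0[1]+8,y*100],[p0[0],p0[1],y*100+15]],maxiter=60)) for y in yaws),key=lambda r:r.fun)
  File "h.py", line 35, in <genexpr>
    best=min((minimize(f,[p0[0],p0[1],y*100],method='Nelder-Mead',options=dict(initial_simplex=[[p0[0],p0[1],y*100],[p0[0]+8,p0[1],y*100],[p0[0],p0[1]+8,y*100],[p0[0],p0[1],y*100+15]],maxiter=60)) for y in yaws),key=lambda r:r.fun)
              ~~~~~~~~^^^^^^^^^^^^^^^^^^^^^^^^^^^^^^^^^^^^^^^^^^^^^^^^^^^^^^^^^^^^^^^^^^^^^^^^^^^^^^^^^^^^^^^^^^^^^^^^^^^^^^^^^^^^^^^^^^^^^^^^^^^^^^^^^^^^^^^^^^^^^^^^^^^^^^^^^^^^^^^^^^^^^^^^^^^^^^
  File "h.py", line 33, in f
    s=sil(c,parts,[p[0],p[1],p[2]/100],z); e+=1-(s&m).sum()/(s|m).sum()
  File "h.py", line 22, in sil
    P=np.array([proj(c,Rz@v+[p[0],p[1],z]) for v in q])
                ~~~~^^^^^^^^^^^^^^^^^^^^^^
  File "h.py", line 12, in proj
    c=calibration(cam); q=rot(c['orientation']).inv().apply(np.array(p,float)-c['origin'])
ValueError: time passes only in moves, steps and waits
```

arm_command --pt "-0.034 0.023 0 0" --pt "-0.034 0.023 0 0" --pt "-0.034 0.023 0 0" --pt "-0.034 0.023 0 0" --pt "-0.034 0.023 0 0" --pt "-0.034 0.023 0 0" --pt "-0.034 0.023 0 0" --pt "-0.034 0.023 0 0"

```text
time_s: 2.37
eef_pos: [421.2, -370.0, 405.1]
tcp_rot: [0.0, -0.17, 0.986, -0.0]
force: [0.9, -0.0, -0.1]
width: 1.003
```

```bash
sed -i 's/^from cell import \*/from cell import *\nfrom functools import cache\nimport cell\ncalibration=cache(cell.calibration)/' h.py
python3 - <<'E'
from h import *
J=[box(58,0,68),cyl(30.5,72,100)]
B=[box(96,0,24)]
for cams in(('side','top'),):
    fit('jar',J,[446,185],[-.4,0,.4,.75],cams=cams); fit('brace',B,[514,-141],[-.9,-.6,-.2,.3],cams=cams)
for q in((359.3,240.5),(373,254),(385.5,247)): print(at_z('side',q,0).round(1))
a=cv2.imread('pics/top0.png')[195:230,245:280]; b=cv2.imread('pics/side0.png')[208:262,350:398]; t=camera('top')[160:220,340:400]
o=np.hstack([cv2.resize(x,(400,400),interpolation=2) for x in(a,b)]); cv2.imwrite('pics/c2.png',o); cv2.imwrite('pics/c3.png',cv2.resize(t,(400,400),interpolation=2))
E
```

```text
jar ['side', 'top'] x,y [445.3 186.1] yaw deg -11.6 err 0.657
brace ['top'] x,y [ 514.7 -141.5] yaw deg 54.6 err 0.053
[457.7 149.2   0. ]
[469.9 211.7   0. ]
[423.8 220.3   0. ]
```

View pics/c2.png

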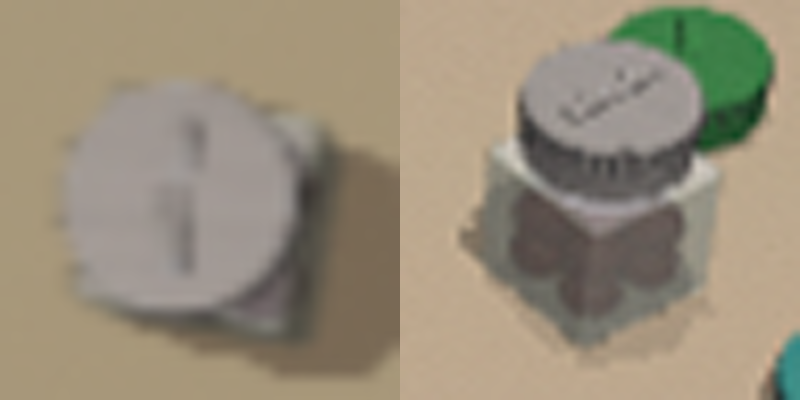

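The jar's edges give a yaw of about -11° from both views. The brace sits at 54.6°, which is -35.4° mod 90, so I need a -24.5° turn from pick to place. Now moving over the jar.

arm_command --pt "-0.0129 0.0322 0 0" --pt "-0.0129 0.0322 0 0" --pt "-0.0129 0.0322 0 0" --pt "-0.0129 0.0322 0 0" --pt "-0.0129 0.0322 0 0" --pt "-0.0129 0.0322 0 0" --pt "-0.0129 0.0322 0 0" --pt "-0.0129 0.0322 0 0"

```text
time_s: 3.48
eef_pos: [431.1, -94.0, 404.9]
tcp_rot: [0.0, -0.169, 0.986, -0.0]
force: [0.1, -0.2, 0.5]
width: 1.0
```

arm_command --pt "-0.0129 0.0322 0 0" --pt "-0.0129 0.0322 0 0" --pt "-0.0129 0.0322 0 0" --pt "-0.0129 0.0322 0 0" --pt "-0.0129 0.0322 0 0" --pt "-0.0129 0.0322 0 0" --pt "-0.0129 0.0322 0.01 0" --pt "-0.0129 0.0322 0.01 0"

```text
time_s: 4.15
eef_pos: [443.0, 183.7, 385.2]
tcp_rot: [0.001, -0.169, 0.986, 0.001]
force: [0.6, 0.2, 0.1]
width: 0.996
```

Run:
```python
from h import *
print('top',at_z('top',(260.4,211.8),100).round(1),'side',at_z('side',(375.,223.1),100).round(1))
s=observe();print(s['eef_pos'],s['joint_positions'].round(2))
g=s['eef_pos']
im=camera('side'); t=camera('top')
for r in landmark_of('side','cap_top'): print(px(r).round(1),round(r['score'],2),at_z('side',px(r),100).round(1))
for c,i in(('side',im),):
    print(proj(c,[g[0],g[1],g[2]-173]).round(1), proj(c,[444,184,100]).round(1))
o=cv2.resize(im[150:270,310:450],(700,600),interpolation=2); cv2.imwrite('pics/c4.png',o)
```

```text
top [444.5 184.5 100. ] side [452.4 195.  100. ]
[442.97804222 183.68079488 385.18382792] [ 0.8   0.05 -0.43  0.   -1.09 -2.04]
[375.5 221.1] 0.9 [445.3 190.9 100. ]
[406.8 253.4] 0.6 [480.5 324.  100. ]
[384.3 215.4] 0.46 [410.5 194.1 100. ]
[377.1 188.6] [373.9 219.6]
```

View pics/c4.png

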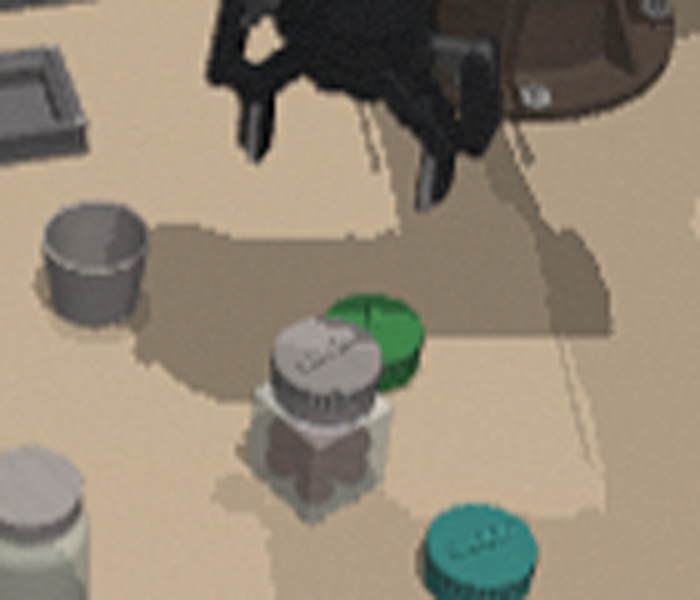

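The side crop shows the open fingers above and behind the jar, with their midpoint at (378,186) against a predicted (377,188.6). The cap centre is at (375.4,221.4). I'll correct by a few mm, descend and grip.

arm_command --pt "-0.004 0.0015 0.02 0" --pt "0 0 0.025 0" --pt "0 0 0.025 0" --pt "0 0 0.025 0" --pt "0 0 0.02 0" --pt "0 0 0.015 0" --pt "0 0 0 0" --pt "0 0 0 0"

```text
time_s: 4.97
eef_pos: [446.4, 184.4, 254.6]
tcp_rot: [-0.001, -0.169, 0.986, -0.001]
force: [0.3, 0.3, 0.0]
width: 0.996
```

arm_command --pt "0 0 0 0" --pt "0 0 0 0" --pt "0 0 0 0" --pt "0 0 0 0" --pt "0 0 0 0" --pt "0 0 0 0" --pt "0 0 0 0" --pt "0 0 0 0" --jaw 1 --force 45

```text
time_s: 5.63
eef_pos: [446.6, 186.3, 256.2]
tcp_rot: [0.001, -0.17, 0.985, 0.001]
force: [-1.3, 2.7, 5.8]
width: 0.694
```

Run:
```python
from h import *
s=observe();print(s['eef_pos'].round(1),s['width'],s['force'].round(1),s['wrist_torque'].round(2),tips_ahead() if callable(tips_ahead) else tips_ahead)
```

```text
[446.6 186.3 256.2] 0.6938138015266015 [-1.3  2.7  5.8] [0.95 0.58 0.02] 173.4
```

arm_command --pt "0 0 -0.005 0" --pt "0 0 -0.01 0" --pt "0 0 -0.02 0" --pt "0 0 -0.02 0" --pt "0 0 -0.02 0" --pt "0 0 -0.02 0" --pt "0 0 -0.01 0" --pt "0 0 0 0"

```text
time_s: 6.3
eef_pos: [446.2, 185.6, 361.8]
tcp_rot: [0.002, -0.17, 0.986, 0.001]
force: [0.9, 0.5, -4.6]
width: 0.691
```

arm_command --pt "0.0015 -0.0118 0 0" --pt "0.0035 -0.025 0 0" --pt "0.005 -0.037 0 0" --pt "0.005 -0.037 0 0" --pt "0.005 -0.037 0 0" --pt "0.005 -0.037 0 0" --pt "0.005 -0.037 0 0" --pt "0.005 -0.037 0 0"

```text
time_s: 6.97
eef_pos: [498.7, -72.5, 358.0]
tcp_rot: [-0.001, -0.17, 0.986, 0.0]
force: [1.4, 0.8, -4.4]
width: 0.69
```

arm_command --pt "0.005 -0.037 0 0" --pt "0.0035 -0.025 0 0" --pt "0.0015 -0.011 0 0" --pt "0 0 0 6.1" --pt "0 0 0 6.2" --pt "0 0 0 6.2" --pt "0 0 0 6.1" --pt "0 0 0 0"

```text
time_s: 7.63
eef_pos: [513.8, -142.5, 358.0]
tcp_rot: [-0.002, 0.047, 0.999, 0.0]
force: [0.3, -0.3, -4.8]
width: 0.685
```

Run:
```python
from h import *
s=observe();p=s['eef_pos'];print(p.round(1),s['width'],s['force'].round(1),s['wrist_torque'].round(2),s['joint_positions'].round(2))
im=camera('side');t=camera('top')
for t_ in('jar','cap_top','jar_mouth'):
  for r in landmark_of('side',t_): print(t_,px(r).round(1),round(r['score'],2))
# predicted jar bottom corners if centred below TCP, yaw -35.4
dz=p[2]-256.2
Rz=R.from_euler('z',np.radians(-35.4)).as_matrix()
x0,y0=240,140
o=cv2.resize(im[140:265,215:365],(720,600),interpolation=2)
P=[proj('side',Rz@v+[p[0],p[1],dz]) for v in box(58,0,68)]
print(np.round(P,1)); print('brace',proj('side',[514.7,-141.5,24]).round(1))
for q in P: cv2.circle(o,tuple(np.round(((q-[215,140])+.5)*4.8).astype(int)),3,(0,0,255),1)
Rb=R.from_euler('z',np.radians(54.6)).as_matrix()
for v in box(96,0,24)[1::2]: cv2.circle(o,tuple(np.round((proj('side',Rb@v+[514.7,-141.5,0])-[215,140]+.5)*4.8).astype(int)),3,(255,0,0),1)
cv2.imwrite('pics/c5.png',o)
```

```text
[ 513.8 -142.5  358. ] 0.6852251818899818 [ 0.3 -0.3 -4.8] [-0.   -0.   -0.04] [ 0.1   0.16 -0.37 -0.   -1.04 -1.76]
jar [275.9 178.9] 0.86
cap_top [383.3 213.9] 0.84
cap_top [277.1 150.9] 0.8
cap_top [405.9 254.5] 0.73
jar_mouth [277.8 152.3] 0.77
[[285.6 171.6]
 [284.4 154. ]
 [287.7 183.3]
 [286.5 165.4]
 [267.  173.6]
 [265.2 156. ]
 [268.6 185.4]
 [266.8 167.6]]
brace [278.9 197.7]
```

View pics/c5.png

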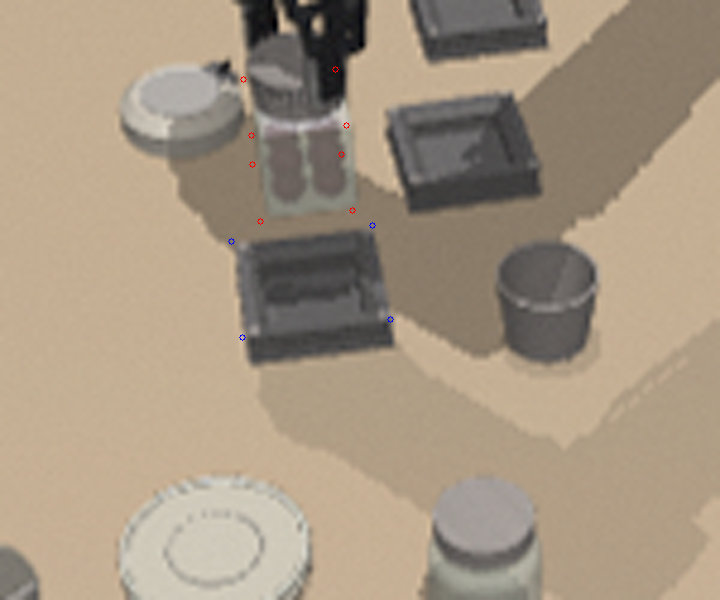

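The crop shows the jar hanging well, with its lower front corners at crop (270,216) and (357,203). The predictions were (260,221) and (352,210). The brace corners are off by about (+4,+3), so the jar seems a few mm off the tool axis. I'll quantify that and check the top view.

Run:
```python
from h import *
s=observe();p=s['eef_pos']; dz=p[2]-256.2
J=lambda c,z:np.array([proj(c,[p[0]+1,p[1],z])-proj(c,[p[0],p[1],z]),proj(c,[p[0],p[1]+1,z])-proj(c,[p[0],p[1],z])]).T
print(J('side',dz).round(3), 'rel offset', np.linalg.solve(J('side',dz),[.6,-1.85]).round(1))
t=camera('top')
Rz=R.from_euler('z',np.radians(-35.4)).as_matrix();Rb=R.from_euler('z',np.radians(54.6)).as_matrix()
c0=proj('top',[p[0],p[1],dz]); x0,y0=(c0-[35,30]).astype(int)
o=cv2.resize(t[y0:y0+60,x0:x0+70],(700,600),interpolation=2)
D=lambda q,c:cv2.circle(o,tuple(np.round((q-[x0,y0]+.5)*10).astype(int)),3,c,1)
for v in box(58,0,68): D(proj('top',Rz@v+[p[0],p[1],dz]),(0,0,255))
for v in box(96,0,24)[1::2]: D(proj('top',Rb@v+[514.7,-141.5,0]),(255,0,0))
for a in np.linspace(0,6.28,24): D(proj('top',[p[0]+30.5*np.cos(a),p[1]+30.5*np.sin(a),dz+100]),(0,255,0))
cv2.imwrite('pics/c6.png',o)
```

```text
[[-0.246  0.215]
 [ 0.147  0.144]] rel offset [-7.2 -5.5]
```

View pics/c6.png

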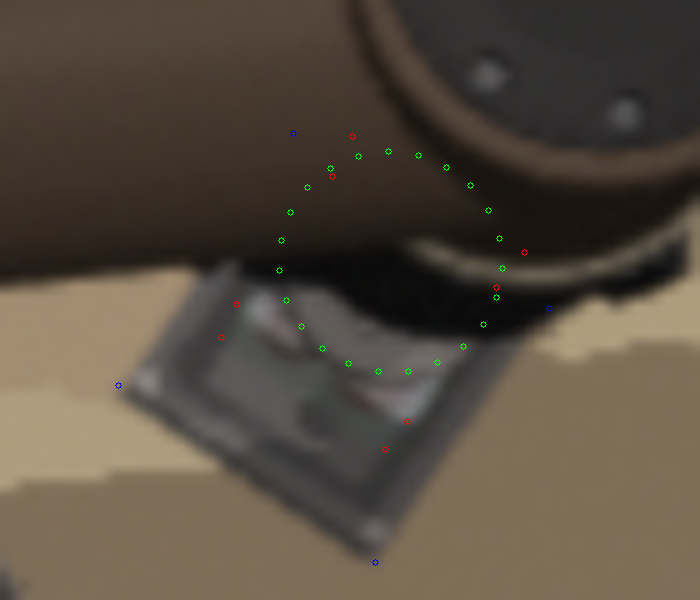

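In the top view the brace matches its prediction within about 1 px. The jar's visible corners are within about 2–3 mm of prediction, and the rest of the side discrepancy looks like rounded glass corners. That is well inside the ±9 mm lead-in. I'll make a small shift and lower to just above the brace for a closer look.

arm_command --pt "-0.002 0.003 0.008 0" --pt "0 0 0.012 0" --pt "0 0 0.012 0" --pt "0 0 0.012 0" --pt "0 0 0.012 0" --pt "0 0 0.009 0" --pt "0 0 0.005 0" --pt "0 0 0 0"

```text
time_s: 8.6
eef_pos: [516.5, -139.3, 288.3]
tcp_rot: [-0.001, 0.044, 0.999, -0.0]
force: [-0.3, -0.2, -4.1]
width: 0.694
```

Run:
```python
from h import *
s=observe();p=s['eef_pos'];print(p.round(1),s['force'].round(1)); dz=p[2]-256.2
im=camera('side'); x0,y0=235,150
o=cv2.resize(im[150:225,235:325],(720,600),interpolation=2)
Rz=R.from_euler('z',np.radians(-35.4)).as_matrix()
D=lambda q,c:cv2.circle(o,tuple(np.round((q-[x0,y0]+.5)*8).astype(int)),3,c,1)
for v in box(58,0,68): D(proj('side',Rz@v+[p[0],p[1],dz]),(0,0,255))
for v in box(76,0,24)[1::2]: D(proj('side',Rz@v+[514.7,-141.5,0]),(255,0,0))
cv2.imwrite('pics/c7.png',o)
```

```text
[ 516.5 -139.3  288.3] [-0.3 -0.2 -4.1]
```

View pics/c7.png

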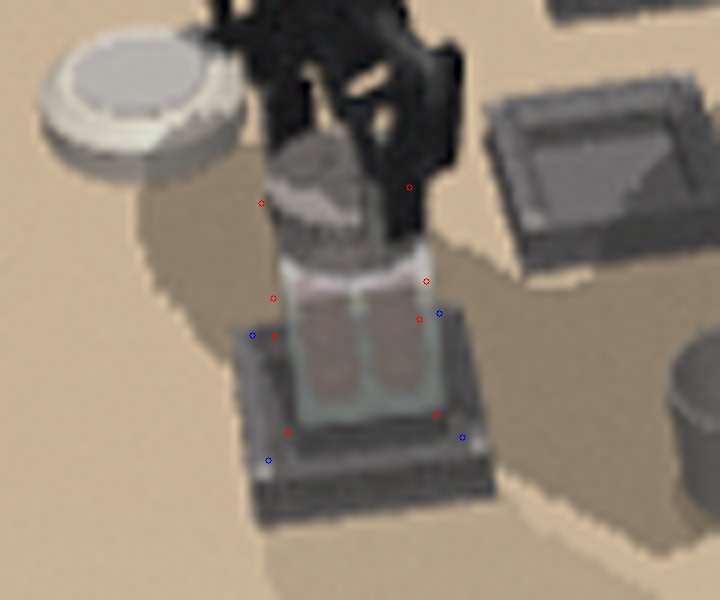

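Run:
```python
from h import *
for q,o in(((272.9,205),(23,-34)),((269.4,223.8),(-34,-23))): print((at_z('top',q,68)[:2]-o).round(1))
p=observe()['eef_pos']
camera('side')
r=[r for r in regions_of('side','jar') if abs(px(r)[0]-282)<20][0]; m=r['pixels']; ys,xs=np.where(m); print('jar mask',xs.min(),xs.max(),ys.min(),ys.max())
for c in range(268,294,3):
    k=ys[xs==c]; print(c,k.min() if len(k) else None,k.max() if len(k) else None,end='; ')
for t in('jar','cap_top','cap','jar_mouth'): 
    print(t,[px(r).round(1) for r in landmark_of('side',t)])
Z=p[2]-256.2
print('pred jar,cap,mouth,top',[proj('side',[p[0],p[1],Z+h]).round(1) for h in(0,72,83,100)])
```

```text
[444.5 185.1]
[445.  184.7]
jar mask 270 289 182 202
268 None None; 271 184 200; 274 185 202; 277 185 202; 280 184 202; 283 183 201; 286 182 201; 289 187 200; 292 None None; jar [array([280.5, 195.7])]
cap_top [array([277.8, 172.8]), array([407.8, 258.3]), array([386.5, 211.3])]
cap [array([405.8, 264.7]), array([277.8, 179.8]), array([380.3, 224.3])]
jar_mouth [array([276. , 172.3]), array([317.6, 268. ])]
pred jar,cap,mouth,top [array([278.6, 196.1]), array([277.1, 178.5]), array([276.9, 175.7]), array([276.5, 171.3])]
```

The network landmarks and the top-based shelf estimate put the jar within about 2 mm of the recess centre. I'll lower it gently.

arm_command --pt "0 -0.0015 0.003 0" --pt "0 0 0.003 0" --pt "0 0 0.003 0" --pt "0 0 0.003 0" --pt "0 0 0.003 0" --pt "0 0 0.001 0" --pt "0 0 0 0" --pt "0 0 0 0"

```text
time_s: 9.62
eef_pos: [516.7, -140.9, 273.6]
tcp_rot: [-0.0, 0.044, 0.999, -0.0]
force: [0.4, -1.0, -3.9]
width: 0.694
```

arm_command --pt "0 0 0.002 0" --pt "0 0 0.002 0" --pt "0 0 0.002 0" --pt "0 0 0.001 0" --pt "0 0 0 0" --pt "0 0 0 0"

```text
time_s: 10.12
eef_pos: [516.6, -141.0, 266.6]
tcp_rot: [-0.0, 0.044, 0.999, -0.0]
force: [0.2, 0.5, -3.7]
width: 0.694
```

arm_command --pt "0 0 0.002 0" --pt "0 0 0.002 0" --pt "0 0 0.001 0" --pt "0 0 0.001 0" --pt "0 0 0 0" --pt "0 0 0 0"

```text
time_s: 10.62
eef_pos: [516.7, -140.9, 260.8]
tcp_rot: [0.0, 0.044, 0.999, -0.0]
force: [-0.5, 0.6, -3.2]
width: 0.692
```

arm_command --pt "0 0 0.001 0" --pt "0 0 0.0005 0" --pt "0 0 0 0" --pt "0 0 0 0"

```text
time_s: 10.95
eef_pos: [517.3, -140.7, 260.4]
tcp_rot: [0.001, 0.044, 0.999, 0.0]
force: [-1.6, 3.5, 6.5]
width: 0.691
```

Contact at +6.5 N, at the expected height, so the jar is seated. Now unscrewing, following the thread climb.

arm_command --pt "0 0 0 0" --pt "0 0 0 -3" --pt "0 0 0 -5" --pt "0 0 0 -6" --pt "0 0 -0.0002 -6" --pt "0 0 -0.0002 -6" --pt "0 0 -0.0002 -6" --pt "0 0 -0.0002 -6" --jaw 1 --force 60

```text
time_s: 11.62
eef_pos: [516.9, -141.0, 261.0]
tcp_rot: [0.001, -0.286, 0.958, -0.0]
force: [-3.0, 1.9, 6.3]
width: 0.687
```

Run:
```python
from h import *
s=observe();print(s['eef_pos'].round(1),s['force'].round(1),s['wrist_torque'].round(2),s['width'],s['joint_positions'].round(2))
```

```text
[ 516.9 -141.   261. ] [-3.   1.9  6.3] [ 0.33  0.89 -0.22] 0.6868071768122045 [ 0.1   0.27 -0.48  0.   -0.82 -1.09]
```

arm_command --pt "0 0 -0.0002 -7" --pt "0 0 -0.0002 -7" --pt "0 0 -0.0002 -7" --pt "0 0 -0.0002 -7" --pt "0 0 -0.0002 -7" --pt "0 0 -0.0002 -7" --pt "0 0 -0.0002 -6" --pt "0 0 -0.0002 -4"

```text
time_s: 12.28
eef_pos: [516.8, -140.8, 262.5]
tcp_rot: [0.001, -0.677, 0.736, -0.0]
force: [-2.3, 3.4, 5.6]
width: 0.685
```

Run:
```python
from h import *
s=observe();print(s['eef_pos'].round(1),s['force'].round(1),s['wrist_torque'].round(2),s['width'],s['joint_positions'].round(2))
```

```text
[ 516.8 -140.8  262.5] [-2.3  3.4  5.6] [ 1.3   0.96 -0.24] 0.6850755077657175 [ 0.1   0.27 -0.48 -0.   -0.82 -0.18]
```

arm_command --pt "0 0 -0.0002 -4" --pt "0 0 -0.0002 -4" --pt "0 0 -0.0002 -4" --pt "0 0 -0.0002 -4" --pt "0 0 0 0" --pt "0 0 0 0"

```text
time_s: 12.78
eef_pos: [517.0, -140.9, 263.1]
tcp_rot: [-0.0, 0.771, -0.637, 0.001]
force: [-1.3, 3.4, 5.5]
width: 0.692
```

Run:
```python
from h import *
s=observe();print(s['eef_pos'].round(1),s['force'].round(1),s['wrist_torque'].round(2),s['width'],s['joint_positions'].round(2))
```

```text
[ 517.  -140.9  263.1] [-1.3  3.4  5.5] [1.13 0.6  0.03] 0.692075790982647 [ 0.1   0.27 -0.48  0.   -0.82  0.09]
```

arm_command --pt "0 0 -0.0003 -3" --pt "0 0 -0.0003 -3" --pt "0 0 -0.0003 -3" --pt "0 0 -0.0003 -3"

```text
time_s: 13.12
eef_pos: [516.7, -140.9, 263.9]
tcp_rot: [-0.0, 0.833, -0.553, 0.0]
force: [-0.9, 2.6, 2.5]
width: 0.689
```

Run:
```python
from h import *
s=observe();print(s['eef_pos'].round(1),s['force'].round(1),s['wrist_torque'].round(2),s['width'],s['joint_positions'].round(2))
camera('side'); camera('top')
for c in('side','top'):
  for t in('cap_rib','cap_top'):
    print(c,t,[(px(r).round(1),round(r['score'],2)) for r in landmark_of(c,t)])
```

```text
[ 516.7 -140.9  263.9] [-0.9  2.6  2.5] [ 0.95  0.58 -0.14] 0.6892452992309059 [ 0.1   0.27 -0.48 -0.   -0.82  0.3 ]
side cap_rib [(array([384.1, 209.5]), 0.79), (array([401. , 260.8]), 0.72), (array([278.7, 182.9]), 0.51)]
side cap_top [(array([381.4, 215.2]), 0.92), (array([278.7, 178.2]), 0.77), (array([407.9, 254.3]), 0.72)]
top cap_rib [(array([230.2, 211.6]), 0.88), (array([278. , 249.5]), 0.55), (array([365.1, 186.4]), 0.41)]
top cap_top [(array([226.7, 219.5]), 0.59), (array([374.3, 182.7]), 0.53), (array([275.1, 247.5]), 0.53)]
```

arm_command --pt "0 0 -0.001 -2" --pt "0 0 -0.001 -2" --pt "0 0 -0.001 0" --pt "0 0 -0.001 0" --pt "0 0 0 0" --pt "0 0 0 0"

```text
time_s: 13.92
eef_pos: [516.6, -141.0, 267.4]
tcp_rot: [0.0, 0.852, -0.524, -0.0]
force: [-0.4, 1.0, -1.8]
width: 0.688
```

Run:
```python
from h import *
s=observe();print(s['eef_pos'].round(1),s['force'].round(1),s['wrist_torque'].round(2),s['width'],s['joint_positions'].round(2))
```

```text
[ 516.6 -141.   267.4] [-0.4  1.  -1.8] [ 0.31  0.24 -0.03] 0.6878941314868807 [ 0.1   0.26 -0.47 -0.   -0.83  0.37]
```

arm_command --pt "0 0 -0.001 0" --pt "0 0 -0.001 0" --pt "0 0 -0.001 0" --pt "0 0 0 0" --pt "0 0 0 0" --pt "0 0 0 0"

```text
time_s: 14.42
eef_pos: [516.8, -141.0, 270.8]
tcp_rot: [-0.0, 0.852, -0.523, 0.0]
force: [-1.0, -0.7, -0.2]
width: 0.685
```

Run:
```python
from h import *
s=observe();print(s['eef_pos'].round(1),s['force'].round(1),s['wrist_torque'].round(2))
im=camera('side'); cv2.imwrite('pics/c8.png',cv2.resize(im[150:225,235:325],(720,600),interpolation=2))
```

```text
[ 516.8 -141.   270.8] [-1.  -0.7 -0.2] [ 0.07 -0.02  0.02]
```

View pics/c8.png

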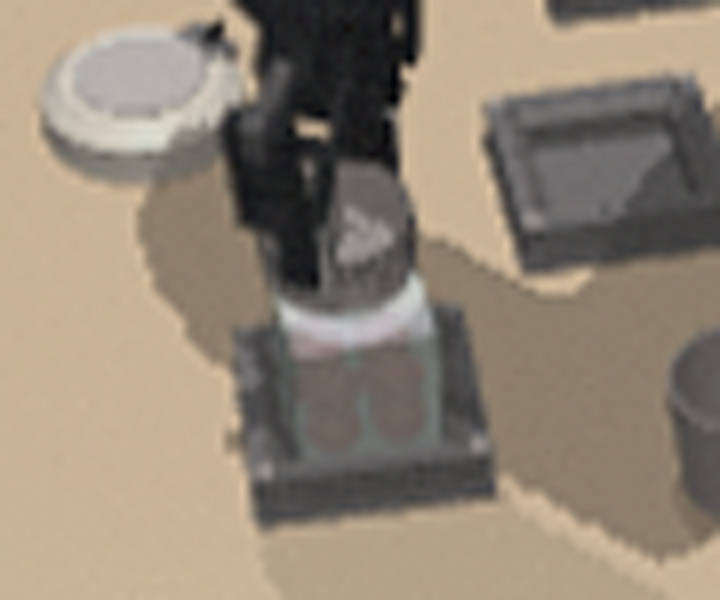

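Force is about zero, so the cap is free, and the picture shows the jar down in the recess. Raising the cap to about 15 mm above the mouth.

arm_command --pt "0 0 -0.002 0" --pt "0 0 -0.003 0" --pt "0 0 -0.004 0" --pt "0 0 -0.004 0" --pt "0 0 -0.0025 0" --pt "0 0 0 0" --pt "0 0 0 0" --pt "0 0 0 0"

```text
time_s: 15.13
eef_pos: [516.5, -141.0, 286.1]
tcp_rot: [-0.0, 0.852, -0.523, -0.0]
force: [-0.1, -1.1, -1.0]
width: 0.688
```

Run:
```python
from h import *
s=observe();p=s['eef_pos'];print(p.round(1),s['force'].round(1),s['wrist_torque'].round(2),s['width'])
im=camera('side'); o=cv2.resize(im[150:225,235:325],(720,600),interpolation=2)
for c in('side','top'):
  if c=='top': camera(c)
  for t,z in(('cap',p[2]-184.2),('cap_top',p[2]-156.2),('jar_mouth',87),('jar',4)):
    for r in landmark_of(c,t):
      q=px(r); w=at_z(c,q,z)
      if np.linalg.norm(w[:2]-p[:2])<60: print(c,t,q.round(1),w.round(1),round(r['score'],2),'tool-axis px',proj(c,[p[0],p[1],z]).round(1))
cv2.imwrite('pics/c9.png',o)
```

```text
[ 516.5 -141.   286.1] [-0.1 -1.1 -1. ] [-0.01  0.01  0.09] 0.68849214467661
side cap [278.3 181.3] [ 521.  -129.6  101.9] 0.75 tool-axis px [276.9 179. ]
side cap_top [277.3 174.9] [ 524.2 -127.4  129.9] 0.57 tool-axis px [276.3 171.8]
side cap_top [277.1 180.4] [ 541.7 -108.2  129.9] 0.55 tool-axis px [276.3 171.8]
side jar_mouth [276.2 177.4] [ 501.5 -163.    87. ] 0.66 tool-axis px [277.2 182.7]
side jar_mouth [278.1 180.5] [ 507.5 -147.4   87. ] 0.63 tool-axis px [277.2 182.7]
side jar [276.8 202.5] [ 520.8 -146.7    4. ] 0.91 tool-axis px [279.  202.7]
top cap [374.8 183. ] [ 525.4 -152.7  101.9] 0.66 tool-axis px [370.8 186. ]
top cap [372.8 187.3] [ 512.6 -146.6  101.9] 0.37 tool-axis px [370.8 186. ]
top cap_top [373.9 178.9] [ 533.2 -147.6  129.9] 0.44 tool-axis px [371.7 184.7]
top jar_mouth [370.8 183. ] [ 527.7 -142.4   87. ] 0.49 tool-axis px [370.4 186.7]
top jar [369.  194.8] [ 502.6 -143.4    4. ] 0.43 tool-axis px [368.1 190.4]
```

View pics/c9.png

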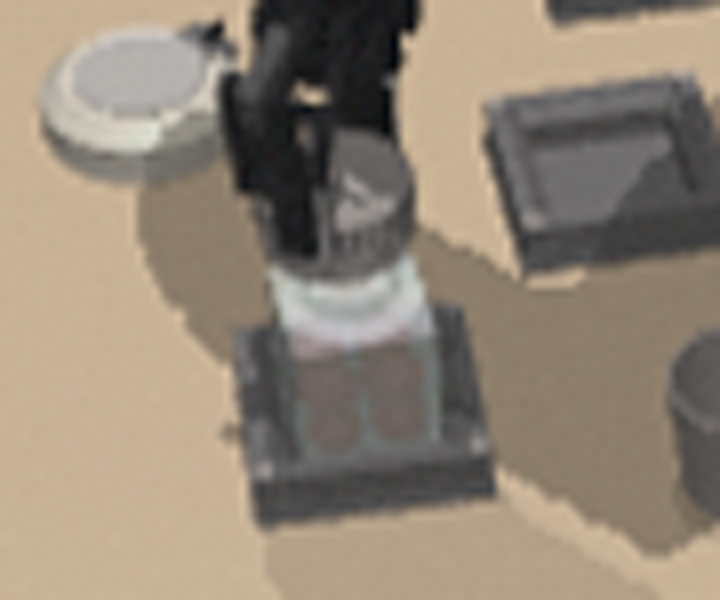

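The cap is off and level above the neck, with the jar in the recess. I'll make one centring check with a model overlay.

Run:
```python
from h import *
p=observe()['eef_pos']
im=camera('side'); x0,y0,k=260,160,15
o=cv2.resize(im[y0:y0+40,x0:x0+40],(600,600),interpolation=cv2.INTER_CUBIC)
def ring(x,y,r,z,c,o):
    for a in np.linspace(0,6.28,50): cv2.circle(o,tuple(np.round((proj('side',[x+r*np.cos(a),y+r*np.sin(a),z])-[x0,y0]+.5)*k).astype(int)),1,c,-1)
ring(p[0],p[1],30.5,p[2]-184.2,(0,255,0),o)
ring(p[0],p[1],30.5,p[2]-156.2,(0,255,0),o)
ring(p[0],p[1],19.5,87,(0,0,255),o)
cv2.imwrite('pics/c10.png',o)
```

```text
(no output)
```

View pics/c10.png

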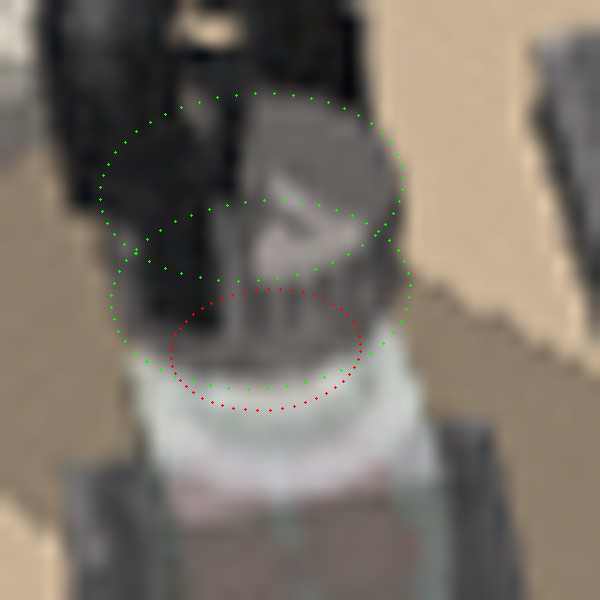

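Run:
```python
from h import *
p=observe()['eef_pos']
for yaw in(-35.4,-30):
    Rz=R.from_euler('z',np.radians(yaw)).as_matrix()
    P=[proj('side',Rz@v+[p[0],p[1],4]) for v in box(58,0,68)]
    print(yaw,[q.round(1) for q in sorted(P,key=lambda q:-q[1])[:2]],[q.round(1) for q in P[1::2]])
cams=camera('side')
g=cv2.cvtColor(cams,cv2.COLOR_BGR2GRAY)
for r in(183,184,185,186,187,188,190,194,198,202): print(r,g[r,264:296])
```

```text
-35.4 [array([270.7, 209.9]), array([289. , 207.7])] [array([285.8, 179.6]), array([287.9, 191.4]), array([267.4, 181.7]), array([269. , 193.6])]
-30 [array([271.7, 210.3]), array([289.7, 207. ])] [array([284.8, 179.2]), array([288.6, 190.7]), array([266.7, 182.3]), array([270., 194.])]
183 [128 128 129 129 135 145 114  90  91  90  96  96  92 102 103 102 101  96
 115 123 150 183 182 131 125 129 128 129 128 129 126 125]
184 [126 128 129 129 145 180 163 135 113  97  99  90  90  99 108 116 116 142
 171 168 168 186 189 140 125 127 128 129 127 125 128 127]
185 [129 128 127 126 114 168 186 185 162 145 160 150 142 140 146 159 163 195
 203 183 157 188 198 174 133 128 127 129 127 130 129 127]
186 [127 127 128 129 111 168 191 193 181 180 201 196 191 187 187 191 191 190
 185 177 168 194 202 194 136 127 127 131 127 128 127 127]
187 [128 129 128 129 120 156 195 195 183 172 179 173 181 185 184 184 183 168
 168 170 183 197 201 191 126 114 118 123 127 129 128 128]
188 [127 129 129 128 121 124 190 202 197 181 170 167 169 168 165 167 167 159
 160 176 193 196 194 175 139  90  92 104 107 125 128 129]
190 [123 122 120 106 102  89 154 181 185 188 185 186 185 180 183 179 181 186
 189 191 181 175 167 160 163  97  68  76  77 113 126 127]
194 [112 111  83  66  72  85  92 104 127 131 126 118 111 103 107 104  97  99
  99 103 103 101 103 109 112 102  69  68  79  74 119 129]
198 [137  87  76  73  67  72  91  81  95  99 103 104 105 103 100 101 103 102
 101 102 104 104 101 100 111 107  80  70  75  77  82 125]
202 [170 105  89  96  82  69  78  84 106 104 102  99 102 101 103  99 110 106
 102 102 105 100  99  97 107 116  86  85  86  78  77  95]
```

Run:
```python
from h import *
p=observe()['eef_pos']
im=camera('side').astype(int)
for r in(172,174,176,178,180,181,182,183,184,185): print(r,'L',im[r,262:274].sum(1)//3,'R',im[r,280:291].sum(1)//3)
m=sil('side',[cyl(30.5,0,28)],[p[0],p[1],0],p[2]-184.2)
for r in(172,174,176,178,180,181,182,183,184,185):
    k=np.where(m[r*S+2])[0]; print(r,k.size and ((k.min()+.5)/S-.5,(k.max()+.5)/S-.5))
```

```text
172 L [126 132  67  24  34  37  33  33  29  32  27  34] R [104  97  99  97  97  97 108 170 176 176 176]
174 L [125 125 106  86  68  52  39  32  33  29  32  25] R [136 138 122 119 101  82  75 169 178 174 175]
176 L [124 126 122 126  96  74  92  47  34  30  26  27] R [146 147 141 130  89  62 106 173 178 177 177]
178 L [124 126 125 126 129  89  74  45  29  31  29  27] R [115  87  95  80  79  71  80 117 155 158 176]
180 L [123 125 125 124 127 103  90  56  30  27  30  26] R [101  86  95  83  92  89 113 123 123 123 121]
181 L [124 124 125 126 126 114  89  72  54  44  37  24] R [107 101  88  87  90 132 134 125 124 123 123]
182 L [125 126 123 125 124 125  99  95  81  74  69  58] R [104  99  93  91 110 173 164 129 125 124 124]
183 L [122 124 123 123 124 124 130 142 112  89  89  89] R [100  95 112 123 149 183 181 129 121 121 127]
184 L [124 124 124 125 122 123 141 178 161 134 111  95] R [116 139 170 168 166 184 188 136 122 123 123]
185 L [123 123 124 124 123 123 112 168 183 183 160 143] R [160 194 203 181 157 185 197 171 132 124 124]
172 (np.float64(266.125), np.float64(286.375))
174 (np.float64(266.375), np.float64(286.625))
176 (np.float64(266.625), np.float64(286.625))
178 (np.float64(266.875), np.float64(286.875))
180 (np.float64(267.125), np.float64(286.625))
181 (np.float64(267.375), np.float64(285.875))
182 (np.float64(267.875), np.float64(285.125))
183 (np.float64(268.875), np.float64(284.125))
184 (np.float64(270.375), np.float64(282.375))
185 (np.float64(273.375), np.float64(279.625))
```

The overlay shows the cap about 0.4 px left of prediction, while the neck and shoulder are about 0.8 px right. That is a sideways gap of roughly 3.5 mm between cap and jar, and it matches the small in-hand offset having turned with the tool. Correcting by (-3, +1.5) mm in world axes.

arm_command --pt "-0.0013 0.001 0 0" --pt "-0.0014 0.001 0 0" --pt "0 0 0 0" --pt "0 0 0 0" --pt "0 0 0 0"

```text
time_s: 16.2
eef_pos: [513.6, -139.4, 286.2]
tcp_rot: [-0.0, 0.852, -0.523, 0.0]
force: [0.3, -0.1, -0.0]
width: 0.688
```

Run:
```python
from h import *
s=observe();p=s['eef_pos'];print(p.round(1),s['force'].round(1),s['width'],np.abs(s['joint_velocities']).max().round(3))
im=camera('side'); x0,y0,k=260,160,15
o=cv2.resize(im[y0:y0+40,x0:x0+40],(600,600),interpolation=cv2.INTER_CUBIC); cv2.imwrite('pics/c11.png',o)
for r in(176,178,180,181,182,183,186): print(r,'L',im[r,262:274].mean(1).astype(int),'R',im[r,280:291].mean(1).astype(int))
```

```text
[ 513.6 -139.4  286.2] [ 0.3 -0.1 -0. ] 0.6875638758006969 0.002
176 L [123 123 127 125 127 106  72  88  53  25  31  28] R [147 146 146 134 117  87  63  82 172 180 175]
178 L [122 125 123 124 124 128  97  77  57  34  26  26] R [106  97  79  95  82  79  75  76 117 156 157]
180 L [123 123 124 122 123 126 113  90  67  36  26  25] R [ 87  94  80  94  86  92  87 114 121 124 124]
181 L [123 124 124 124 126 124 124  96  69  59  57  44] R [ 97  85  85  92  94  91 107 124 124 125 125]
182 L [124 124 124 125 124 125 127 119  95  87  81  74] R [ 98  96  97  95 109 137 148 129 124 124 124]
183 L [124 125 124 123 125 123 136 159 146 126  91  86] R [102 102  93 101 149 183 184 129 120 124 124]
186 L [123 124 125 122 125 125 106 163 190 190 179 173] R [189 189 182 176 166 193 200 191 132 122 124]
```

View pics/c11.png

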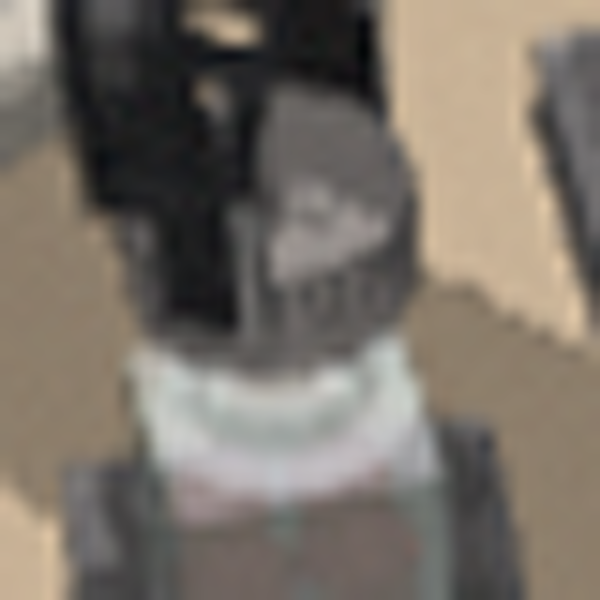

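The cap now spans about crop columns 127–417, centred over the neck at about 283 once perspective is allowed for. It is level, free and at rest, and the jar is standing in the brace. Handing in.

```bash
python3 -c "
from cell import hand_in
print(hand_in())"
```

```text
the job is handed in; nothing more can be done
None
```

The job is handed in at about 16 s of the 54 s allowed. The square jar stands in the farthest of the three braces, unscrewed, and the arm still holds the cap above its mouth. No verdict was reported.

- **Picking and seating:** I lifted the jar by its cap, turned it about 25° to match the brace and lowered it. It went past the lead-in with no side load and touched the floor at the expected height with about 10 N of contact.
- **Unscrewing:** I turned the cap 122° anticlockwise. The resisting torque reached about 0.24 N m, then faded, and the lift force dropped to about the cap's own weight, so the threads had let go.
- **Final state:** By the arm's reading the cap is level, with its lower edge about 15 mm above the mouth. The grip is steady and the arm is still.

**Checks that disagreed:**
- **Centring:** The first centring look showed the cap about 3.5 mm to one side of the neck, so I shifted it. The last picture shows it centred within about 1 mm sideways. In the camera's depth direction it rests on the geometry, because the arm hid the jar from above.
- **Jar fit:** The full-silhouette fit of the jar did not match well (error 0.66), so I took its pose from the visible edges and landmarks instead.
- **Landmarks:** With the jar in the brace, the network landmarks were off by up to 10–30 mm, and I did not rely on them for the finish.

I did not re-measure the other things at the end. The tap light, strainer and neighbouring brace that show in the last crops looked unmoved.

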